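# Fit the hold-down bar over a motorcycle battery

### The job

Fit the hold-down bar across the motorcycle battery in its tray: with the bar tilted, slip its tongue right through the slot of one end bracket, then lay the bar down over the battery and push its other end down until the spring catch on the opposite bracket snaps over it. The bar is bare metal, so keep it off the battery terminals, and do not disturb the spanner, screwdriver and drill battery pack.

Things in the scene. Friction and masses are not known exactly. Their poses are not given: they have to be found in the camera images.
- hold_bar: loose bare-metal hold-down bar, about 0.25 kg; origin at the middle of its underside, y along it toward the tongue, x across, z up. Flat part 30 x 139 (y -69.5 to 69.5), metal at z 2 to 7, on 2 mm rubber pads (y -49 to 49). Black grip rib in the middle, 14 thick (x), 56 long, z 7 to 38: pinch it across its 14 mm. Screw heads 3 high at y -43, 43; dark thumb rest at y -59
- bar_tongue (a point): on the bar: tip of its tongue, underside, bar frame (0, 93.5, 2). The tongue, 18 wide and 5 thick, runs from y 69.5 to 93.5; the wider flat part forms shoulders at y 69.5
- bar_latch_end (a point): on the bar: underside of the end without tongue, bar frame (0, -69.5, 2)
- battery_tray: grey sheet-metal tray, immovable; origin at the middle of its underside, y along it toward the slotted bracket, x across, z up. It holds a black battery 70 x 113, lid top at z 94.6; end brackets 56 wide at y 64 to 69 (slotted, up to z 122) and y -69 to -64 (catch). With the bar fitted its metal underside is at z 97, shoulders against y 64, bar origin at about (0, -6.5, 95)
- slot (a point): tray frame (0, 64, 97): middle of the sill of the slot, on the battery's side. The slot is a window in the 5 mm bracket plate, 22 wide (x -11 to 11), z 97 to 107
- ledge (a point): tray frame (0, -66.5, 97): middle of the catch bracket's top edge, 5 mm wide, on which the bar's end rests
- catch (a joint): spring catch outside the catch bracket, rad: 0 = sprung in, grows as its top is pushed outward (-y). Dark leaf 36 wide hinged along x at tray y -85, z 47; top at z 128, thumb tab to z 137 at y -82 to -90. Its nose slopes from y -83, z 128 down to its tip at y -71.5, z 107.5; flat underside at z 106. Some 10 to 15 N down on the bar's end push it past
- catch_nose (a point): on the catch: tip of its nose, underside, tray frame (0, -71.5, 106) when sprung in
- terminals: the two bare battery terminals, bright blocks 12 x 14 with brass screws, fixed at tray frame (-26, -44) and (-26, 44), tops at z 90; this origin is at tray frame (0, 0, 10)
- spanner: loose combination spanner, 32 x 155 x 9, long along its y; origin under its centre
- screwdriver: loose red-handled screwdriver, 28 x 231 x 30, long along its y; origin under its centre
- drill_pack: loose black battery pack of a cordless drill, 55 x 86 x 68, standing; origin under its centre

How it is judged:
On the way, in this order (a step that is already met when the one before it is completed fails the run):
1. the bar's tongue is through the slot while its other end is still raised above the catch nose's underside (y of bar_tongue in the frame of battery_tray above 0.074 m and x of bar_tongue in the frame of battery_tray between -0.008 and 0.008 m and z of bar_tongue in the frame of battery_tray between 0.075 and 0.109 m and z of bar_latch_end in the frame of battery_tray above 0.107 m), for 0.2 s.
2. the other end is down under the catch nose and the catch has sprung back over it (y of bar_tongue in the frame of battery_tray above 0.079 m and x of bar_tongue in the frame of battery_tray between -0.008 and 0.008 m and z of bar_tongue in the frame of battery_tray between 0.091 and 0.108 m and z of bar_latch_end in the frame of battery_tray between 0.093 and 0.103 m and y of bar_latch_end in the frame of battery_tray between -0.084 and -0.073 m and x of bar_latch_end in the frame of battery_tray between -0.01 and 0.01 m and value of joint catch below 0.05 rad and angle between hold_bar's own z axis and vertical below 0.06 rad), for 0.2 s.
At the end, for the whole second after the job is handed in: Bar level (0.06 rad) across both brackets: tongue tip at least 10 mm beyond the slotted bracket's outer face; other end under the catch nose, within 6 mm of the ledge's height and 10 mm of the middle line; catch sprung back (under 0.05 rad); bar at rest (all of step 2 and linear speed of hold_bar below 0.01 m/s); the robot touches nothing.
It fails at once if the bar touches a battery terminal (contact force between hold_bar and terminals above 0.5 N).
It fails at once if the spanner is disturbed (moved more than 30 mm) (distance of spanner from where it was at the start of the episode above 0.03 m).
It fails at once if the screwdriver is disturbed (moved more than 30 mm) (distance of screwdriver from where it was at the start of the episode above 0.03 m).
It fails at once if the drill pack is disturbed (moved more than 30 mm) (distance of drill_pack from where it was at the start of the episode above 0.03 m).
It also fails if it takes over 45 s, if anything falls off the work surface, if the arm or the gripper's body presses on something with over 40 N, if the wrist force passes 120 N, or if a joint passes its speed limit or range.

### The arm

A 7-joint arm with a two-finger parallel gripper is mounted at the origin on a cart in front of the work surface, level with it; the furniture and walls round the work are solid. World frame = base frame: x ahead of the robot, y to its left, z up, the work surface at z = 0. Lengths are in m, angles in rad, forces in N, time in s.
With the tool pointing down it reaches from about 0.4 to 0.925 m from the base axis. Payload 5.6 kg.
Tool frame: the origin (TCP) lies on the centre line of the jaws, within the pads' length; the fingertips stand 14 mm ahead of it and the grasp point (between the pads) lies 5 mm behind it; z points along the fingers, y is the line along which they close (so a half turn about z gives the same grasp; the last joint's range is limited). The gripper opens to 85 mm and grips with 20 to 120 N. Pads are 22 mm wide; open, the fingers measure 114 mm over their backs; the gripper's body (76 mm by 85 mm) begins 54 mm behind the grasp point. The pads swing forward as they close: fully open they stand 13 mm farther back than shut.
Start: joints at [-1.385, 0.468, -0.012, 1.603, 0.006, 1.071, -0.056], TCP at [0.147, 0.633, 0.245] pointing down, gripper open.
Joint ranges: [-2.53, 2.53], [-0.31, 2.02], [-1.57, 1.55], [0.28, 2.44], [-1.29, 4.43], [0.15, 1.84], [-2.92, 2.92]. Speed limits (rad/s): [2.57, 2.57, 3.14, 3.14, 3.14, 3.14, 3.14].

### API

Orientations are given as a unit quaternion [x, y, z, w].
In Python, from cell import robot gives the robot as it stands. The module is installed in compiled form; this text tells all that it offers.
- The arm moves only by the shell command python3 -m inch 'ROWS' [FORCE]. ROWS is JSON, a list of rows, each an object with "translation": the shift along the tool's x, y, z in m, a list of three; "rot": the turn, a rotation vector about the tool's x, y, z in degrees, a list of three; "claw": the finger opening in m, from 0 to 0.0854. A call has 1 to 10 rows; each row is the pose to reach, as a shift and turn from the pose commanded when the call began, along the tool's axes at that moment; what a row does not reach only later rows make up. A row lasts 1/12 s, in which the tool goes at most 41.7 mm and 7.16 degrees, less where a joint would pass 70% of its speed; a pose out of reach is approached as far as the arm can. A call with a gripper value outside its range is refused whole. The fingers move at their own pace and stop on an object; FORCE is the grip in N (left out, the last holds). Time passes only in rows, so rows that repeat a pose let the fingers close. It gives the time, the measured TCP pose, the force, the opening and the grip force at its end, in the units of the state.
- robot.observe(): the state, without advancing time (a new reading comes with each control period).
- robot.get_image(name): name is "scene" or "top" or "wrist"; returns a dict with "image" (384x512x3 uint8, blue, green, red), "K" (3x3 intrinsics, pixels), "xyz" and "attitude" of the camera in the world. Camera axes: x right, y down, z forward; pixel columns grow to the right and rows downward; lengths in m; the calibration is good to about 2 mm. A picture is of the moment at which its call begins. There is no depth.
- robot.close_job(): hands the job in; it is judged then, once.
The state is a dict: "clock": time; "qpos": joint angles; "dq": joint speeds; "effort": joint torques, N m; "tool_pos": TCP position; "ee_rot": TCP orientation; "ft_force": force on the tool from outside, world axes, zero at the start; "wrist_torque": the same for the moment, N m; "finger_gap": finger opening in m; "grip_force": force on a finger pad.
Only numpy, scipy, OpenCV 4.12 (cv2) and the standard library are available. Lean on these libraries where they do the work, as an engineer would, in place of code of your own. Each camera call takes 0.05 s, during which the arm holds its last target. There are 200 camera calls.

## Working session

There is one attempt and no reset: what is moved stays moved. The work goes in short steps, Python scripts to look and compute and a shell command to move; the robot and the scene stay as the last step left them, time stands still between calls to the robot, and variables do not carry over. Pictures are saved under pics/ and viewed, at most 10 in all, crops included, and the job is handed in when it is done.

```bash
mkdir -p pics; ls; cat > h.py <<'E'
import numpy as np, cv2, json
from scipy.spatial.transform import Rotation as R
from cell import robot
def snap(n,f):
    d=robot.get_image(n); cv2.imwrite(f'pics/{f}.png',d['image'])
    np.savez(f'pics/{f}.npz',K=d['K'],p=d['xyz'],a=np.array(d['attitude'])); return d
def ray(f,u,v):
    z=np.load(f'pics/{f}.npz'); a=z['a']; M=R.from_quat(a).as_matrix() if a.size==4 else a
    return z['p'], M@np.linalg.solve(z['K'],[u,v,1.])
def atz(f,u,v,h):
    p,d=ray(f,u,v); return p+d*(h-p[2])/d[2]
def proj(f,P):
    z=np.load(f'pics/{f}.npz'); a=z['a']; M=R.from_quat(a).as_matrix() if a.size==4 else a
    c=(np.atleast_2d(P)-z['p'])@M; q=c@z['K'].T; return q[:,:2]/q[:,2:]
E
python3 - <<'E'
from h import *
for n in ['scene','top','wrist']:
    d=snap(n,n+'0'); print(n,d['K'],d['xyz'],d['attitude'])
o=robot.observe(); print(o)
a=cv2.imread('pics/scene0.png');b=cv2.imread('pics/top0.png')
E
```

```text
pics
scene [[353.05909477   0.         258.14594148]
 [  0.         353.05909477 190.19222797]
 [  0.           0.           1.        ]] [-0.05769383 -0.31937534  0.71122611] [ 0.79045096 -0.4805976   0.19414605 -0.32637485]
top [[423.23725143   0.         266.39083959]
 [  0.         423.23725143 192.62012056]
 [  0.           0.           1.        ]] [4.18060489e-01 9.75338832e-04 1.24614392e+00] [-0.70158536  0.71144629 -0.02711106  0.02978495]
wrist [[316.10135246   0.         257.82715853]
 [  0.         316.10135246 194.18900987]
 [  0.           0.           1.        ]] [0.07689302 0.64958081 0.37243866] [0.77482578 0.61550902 0.08889758 0.11353799]
{'clock': 0.15, 'qpos': array([-1.38497823,  0.46817804, -0.01158081,  1.60339746,  0.00600399,
        1.07142334, -0.05627482]), 'dq': array([ 1.90335167e-04, -1.77946656e-03,  4.07429122e-05, -4.01223601e-03,
       -7.44367522e-04,  3.04409014e-04,  8.07509834e-04]), 'effort': array([ 1.28464333e-03, -5.32792497e+01,  2.19510973e-02, -2.51549596e+01,
        1.15053679e-02,  5.59002481e-03, -9.37947021e-06]), 'tool_pos': array([0.14741803, 0.63264344, 0.24456115]), 'ee_rot': array([ 1.14188263e-01,  9.93458892e-01, -6.85886451e-04, -1.94192683e-05]), 'ft_force': array([-0.19279917, -0.05140595,  0.06696988]), 'wrist_torque': array([-0.00677208, -0.02518139,  0.01084946]), 'grip_force': 0.0, 'finger_gap': 0.08547121327283438}
```

View pics/top0.png

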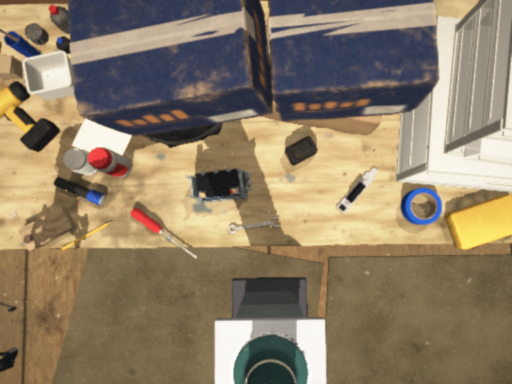

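View pics/scene0.png

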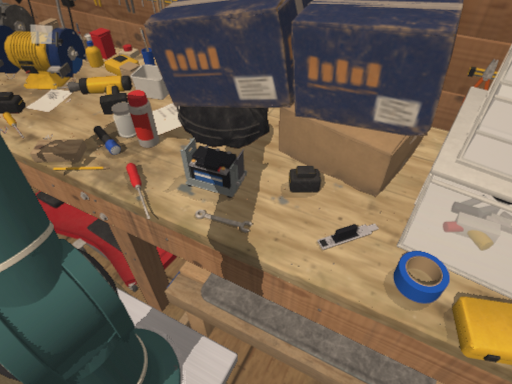

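The top view shows the bar at about (357,189), the tray at (220,184), the drill pack at (301,150), the spanner at (255,226) and the screwdriver at (163,232). Next I'll zoom in.

```bash
python3 - <<'E'
import cv2, numpy as np
a=cv2.imread('pics/top0.png');b=cv2.imread('pics/scene0.png')
r=lambda i,x,y,w,h,W,H:cv2.resize(i[y:y+h,x:x+w],(W,H),interpolation=cv2.INTER_CUBIC)
# 400x300 tiles
t=np.vstack([np.hstack([r(a,180,155,80,60,400,300),r(a,320,160,80,60,400,300)]),np.hstack([r(b,170,130,80,60,400,300),r(b,308,210,80,60,400,300)])])
cv2.imwrite('pics/z.png',t)
E
```

```text
(no output)
```

View pics/z.png

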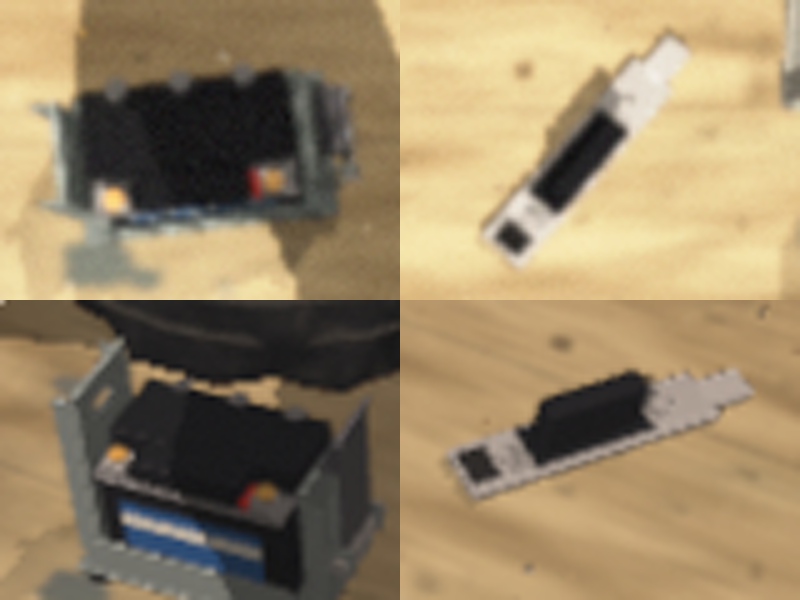

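```bash
python3 - <<'E'
from h import *
f='top0'
t=lambda x,y,ox,oy:(ox+x/5-.4,oy+y/5-.4)
tip=atz(f,*t(278,42,320,160),.007); lat=atz(f,*t(102,248,320,160),.007)
print('tip',tip,'lat',lat,np.linalg.norm(tip-lat))
rib=atz(f,*t(180,158,320,160),.038); print('rib top',rib)
d=(tip-lat)/np.linalg.norm(tip-lat); print('org',lat+d*.0695, 'yaw(y axis dir)',np.degrees(np.arctan2(d[1],d[0])))
# tray: terminals top z .09 + screw
a=atz(f,*t(117,199,180,155),.094); b=atz(f,*t(275,181,180,155),.094); print('term',a,b,np.linalg.norm(a-b))
y=(a-b)/np.linalg.norm(a-b); x=np.array([y[1],-y[0],0]); print('tray',(a+b)/2+.026*x,'ydir',np.degrees(np.arctan2(y[1],y[0])))
s='scene0'
a=atz(s,*t(118,454,170,130),.094); b=atz(s,*t(264,494,170,130),.094); print('term s',a,b,np.linalg.norm(a-b))
y=(a-b)/np.linalg.norm(a-b); x=np.array([y[1],-y[0],0]); print('tray',(a+b)/2+.026*x,'ydir',np.degrees(np.arctan2(y[1],y[0])))
o=robot.observe()
T=R.from_quat(o['ee_rot']);d=np.load('pics/wrist0.npz')
print('tool axes',T.as_matrix().round(3)); print('cam in tool',T.inv().apply(d['p']-o['tool_pos']),(T.inv()*R.from_quat(d['a'])).as_matrix().round(3))
E
```

```text
tip [ 0.58631141 -0.31675075  0.007     ] lat [ 0.46633299 -0.20970412  0.007     ] 0.16079117870398982
rib top [ 0.51600747 -0.25047221  0.038     ]
org [ 0.51819218 -0.25597371  0.007     ] yaw(y axis dir) -41.73984430826481
term [0.50858957 0.17792525 0.094     ] [0.51723777 0.09149931 0.094     ] 0.08685755104476021
tray [0.53878447 0.13730104 0.094     ] ydir 95.71427307222409
term s [0.32794404 0.05284948 0.094     ] [ 0.33862991 -0.01823102  0.094     ] 0.071879242018845
tray [0.35899805 0.0211745  0.094     ] ydir 98.54952240537598
tool axes [[-0.974  0.227 -0.   ]
 [ 0.227  0.974 -0.001]
 [-0.    -0.001 -1.   ]]
cam in tool [ 0.07251356  0.00031992 -0.12788663] [[ 0.    -0.958 -0.285]
 [ 1.     0.001 -0.   ]
 [ 0.001 -0.285  0.958]]
```

```bash
cat >> h.py <<'E'
def tri(f,a,g,b):
    p,d=ray(f,*a);q,e=ray(g,*b); s=np.linalg.lstsq(np.c_[d,-e],q-p,rcond=None)[0]
    A,B=p+d*s[0],q+e*s[1]; return (A+B)/2,np.linalg.norm(A-B)
E
python3 - <<'E'
from h import *
t=lambda x,y,ox,oy:(ox+x/5-.4,oy+y/5-.4)
s='scene0'
a=atz(s,*t(118,154,170,130),.094); b=atz(s,*t(264,194,170,130),.094)
y=(a-b)/np.linalg.norm(a-b); x=np.array([y[1],-y[0],0]); print('term s',a,b,np.linalg.norm(a-b),'tray',(a+b)/2+.026*x,'ydir',np.degrees(np.arctan2(y[1],y[0])))
tip=atz(s,*t(343,83,308,210),.007); lat=atz(s,*t(62,174,308,210),.007); print(tip,lat,np.linalg.norm(tip-lat))
for a,b in [((180,106),(150,135)),((437,133),(437,85)),((414,132),(412,110)),((288,105),(266,118)),((295,105),(278,118))]: print(tri('scene0',a,'top0',b))
E
python3 -m inch '[{"translation":[-0.419,-0.244,0],"rot":[0,0,60],"claw":0.0854},{"translation":[-0.419,-0.244,0],"rot":[0,0,60],"claw":0.0854},{"translation":[-0.419,-0.244,0],"rot":[0,0,60],"claw":0.0854},{"translation":[-0.419,-0.244,0],"rot":[0,0,60],"claw":0.0854},{"translation":[-0.419,-0.244,0],"rot":[0,0,60],"claw":0.0854},{"translation":[-0.419,-0.244,0],"rot":[0,0,60],"claw":0.0854},{"translation":[-0.419,-0.244,0],"rot":[0,0,60],"claw":0.0854},{"translation":[-0.419,-0.244,0],"rot":[0,0,60],"claw":0.0854},{"translation":[-0.419,-0.244,0],"rot":[0,0,60],"claw":0.0854},{"translation":[-0.419,-0.244,0],"rot":[0,0,60],"claw":0.0854}]'
```

```text
term s [0.50066349 0.17347894 0.094     ] [0.50899633 0.08670606 0.094     ] 0.08717206399606006 tray [0.53071085 0.13257786 0.094     ] ydir 95.48532349523353
[ 0.57954301 -0.31957097  0.007     ] [ 0.46105341 -0.21284315  0.007     ] 0.15946978838413495
(array([0.66266093, 0.31987961, 0.13046515]), np.float64(0.014813038119450308))
(array([ 0.75530598, -0.39793828,  0.21492034]), np.float64(0.050108274942269874))
(array([ 0.691337  , -0.33830831,  0.23576726]), np.float64(0.027200802771827615))
(array([ 0.69247004, -0.00400192,  0.20716668]), np.float64(0.015115884086221285))
(array([ 0.68730949, -0.02998286,  0.21769917]), np.float64(0.006755012663331278))
clock: 0.98
tool_pos: [0.4515, 0.3456, 0.2453]
ee_rot: [0.596, 0.803, -0.0, -0.0]
ft_force: [0.7, -0.3, -0.4]
finger_gap: 0.0856
grip_force: 0.0
```

```bash
python3 -m inch '[{"translation":[-0.595,-0.114,0.02],"rot":[0,0,70],"claw":0.0854},{"translation":[-0.595,-0.114,0.02],"rot":[0,0,70],"claw":0.0854},{"translation":[-0.595,-0.114,0.02],"rot":[0,0,70],"claw":0.0854},{"translation":[-0.595,-0.114,0.02],"rot":[0,0,70],"claw":0.0854},{"translation":[-0.595,-0.114,0.02],"rot":[0,0,70],"claw":0.0854},{"translation":[-0.595,-0.114,0.02],"rot":[0,0,70],"claw":0.0854},{"translation":[-0.595,-0.114,0.02],"rot":[0,0,70],"claw":0.0854},{"translation":[-0.595,-0.114,0.02],"rot":[0,0,70],"claw":0.0854},{"translation":[-0.595,-0.114,0.02],"rot":[0,0,70],"claw":0.0854},{"translation":[-0.595,-0.114,0.02],"rot":[0,0,70],"claw":0.0854}]'
cat >> h.py <<'E'
def go(target,xaz):
    """shift & turn (tool axes) from current measured pose to a level-down pose"""
    o=robot.observe(); T=R.from_quat(o['ee_rot'])
    c,s=np.cos(np.radians(xaz)),np.sin(np.radians(xaz))
    G=R.from_matrix(np.array([[c,s,0],[s,-c,0],[0,0,-1]]))
    print('pos',o['tool_pos'].round(4),'shift',T.inv().apply(np.array(target)-o['tool_pos']).round(4),'rot',np.degrees((T.inv()*G).as_rotvec()).round(2))
E
python3 -c "
from h import *
go([.515,-.256,.2],-41.7)"
```

```text
clock: 1.82
tool_pos: [0.4941, -0.0688, 0.2317]
ee_rot: [0.95, 0.314, 0.0, -0.0]
ft_force: [1.1, -0.2, 0.1]
finger_gap: 0.085
grip_force: 0.0
pos [ 0.4941 -0.0688  0.2317] shift [-0.0947  0.1628  0.0316] rot [-4.000e-02 -3.000e-02  7.826e+01]
```

```bash
python3 -m inch '[{"translation":[-0.095,0.163,0.032],"rot":[0,0,78.3],"claw":0.0854},{"translation":[-0.095,0.163,0.032],"rot":[0,0,78.3],"claw":0.0854},{"translation":[-0.095,0.163,0.032],"rot":[0,0,78.3],"claw":0.0854},{"translation":[-0.095,0.163,0.032],"rot":[0,0,78.3],"claw":0.0854},{"translation":[-0.095,0.163,0.032],"rot":[0,0,78.3],"claw":0.0854},{"translation":[-0.095,0.163,0.032],"rot":[0,0,78.3],"claw":0.0854},{"translation":[-0.095,0.163,0.032],"rot":[0,0,78.3],"claw":0.0854},{"translation":[-0.095,0.163,0.032],"rot":[0,0,78.3],"claw":0.0854},{"translation":[-0.095,0.163,0.032],"rot":[0,0,78.3],"claw":0.0854},{"translation":[-0.095,0.163,0.032],"rot":[0,0,78.3],"claw":0.0854}]'
python3 -m inch '[{"translation":[0,0,0],"rot":[0,0,7],"claw":0.0854},{"translation":[0,0,0],"rot":[0,0,7],"claw":0.0854},{"translation":[0,0,0],"rot":[0,0,7],"claw":0.0854}]'
python3 -c "
from h import *
snap('wrist','w1'); go([.515,-.256,.2],-41.7)"
```

```text
clock: 2.65
tool_pos: [0.5162, -0.2543, 0.1993]
ee_rot: [0.953, -0.301, -0.0, -0.0]
ft_force: [0.8, -0.5, -0.9]
finger_gap: 0.0855
grip_force: 0.0
clock: 2.9
tool_pos: [0.5162, -0.2541, 0.1992]
ee_rot: [0.935, -0.354, -0.0, 0.0]
ft_force: [0.7, 0.5, 0.3]
finger_gap: 0.0854
grip_force: 0.0
pos [ 0.5162 -0.2541  0.1993] shift [ 0.0003  0.0022 -0.0007] rot [0.02 0.02 0.18]
```

View pics/w1.png

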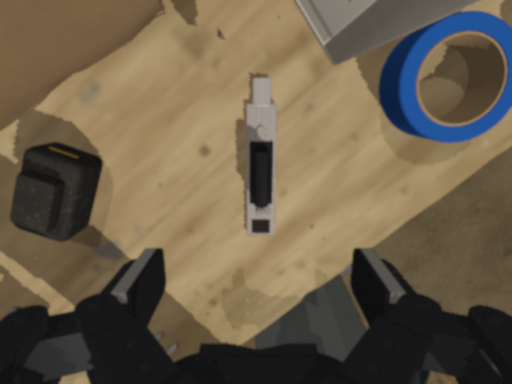

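The bar is vertical in the image, with its tongue tip at (261,76), latch end at (260,234), and rib spanning roughly (250–272, 141–207).

```bash
python3 - <<'E'
from h import *
f='w1'
tip=atz(f,261.5,76,.007); lat=atz(f,260.3,234.5,.007); d=(tip-lat); L=np.linalg.norm(d); d/=L
print(tip,lat,L,np.degrees(np.arctan2(d[1],d[0])))
im=cv2.imread('pics/w1.png')
for v in (86,95,110,120,222,232): print(v,[int(x) for x in im[v,240:284].sum(1)//3])
for v in (150,170,190): print(v,[int(x) for x in im[v,240:284].sum(1)//3])
E
```

```text
[ 0.58470615 -0.31924656  0.007     ] [ 0.46278202 -0.21035863  0.007     ] 0.1634688766170917 -41.76738515928333
86 [132, 132, 132, 132, 132, 132, 132, 130, 122, 106, 93, 89, 105, 129, 146, 152, 155, 156, 155, 155, 157, 158, 158, 156, 155, 154, 155, 155, 154, 152, 148, 145, 146, 147, 147, 147, 148, 147, 148, 148, 148, 148, 148, 148]
95 [140, 141, 142, 143, 143, 144, 143, 138, 127, 108, 95, 93, 107, 130, 145, 152, 154, 154, 154, 155, 155, 157, 157, 156, 154, 154, 154, 154, 153, 150, 143, 142, 145, 148, 149, 149, 150, 149, 149, 148, 148, 148, 147, 146]
110 [146, 141, 130, 111, 97, 99, 117, 136, 146, 148, 149, 148, 149, 150, 149, 148, 147, 149, 151, 151, 149, 148, 148, 151, 151, 151, 151, 150, 150, 150, 150, 151, 152, 152, 150, 146, 139, 136, 136, 135, 132, 129, 127, 126]
120 [87, 89, 94, 95, 93, 96, 114, 137, 148, 148, 149, 149, 150, 151, 149, 148, 148, 150, 152, 152, 151, 149, 149, 151, 152, 151, 150, 151, 151, 150, 150, 151, 152, 152, 151, 146, 139, 136, 137, 140, 139, 140, 139, 139]
222 [145, 145, 144, 138, 125, 109, 108, 129, 144, 148, 140, 115, 77, 47, 37, 37, 36, 37, 36, 37, 38,
[... 200 characters left out ...]
 84, 84, 84, 84, 84, 85, 84, 85, 88, 97, 120, 141, 152, 153, 148, 141, 133, 131, 128, 127, 126, 125, 124, 123, 122]
150 [86, 88, 89, 91, 93, 92, 93, 94, 90, 70, 43, 25, 20, 16, 16, 14, 15, 15, 16, 15, 17, 16, 16, 13, 17, 14, 17, 19, 25, 29, 32, 42, 84, 125, 144, 145, 141, 139, 139, 138, 140, 139, 141, 140]
170 [86, 88, 87, 88, 89, 89, 91, 93, 89, 70, 43, 23, 22, 15, 18, 21, 26, 26, 30, 30, 31, 31, 32, 33, 31, 33, 32, 29, 27, 27, 34, 59, 99, 132, 143, 138, 130, 130, 131, 131, 131, 132, 131, 132]
190 [142, 140, 131, 117, 101, 93, 103, 117, 111, 82, 47, 23, 20, 19, 17, 20, 27, 28, 30, 31, 30, 33, 34, 35, 36, 36, 33, 30, 27, 28, 36, 69, 110, 136, 143, 142, 141, 141, 140, 138, 136, 134, 131, 131]
```

```bash
python3 -c "
from h import *
go([.5147,-.2568,.026],-41.8)"
```

```text
pos [ 0.5162 -0.2541  0.1993] shift [0.0007 0.0029 0.1733] rot [0.02 0.02 0.28]
```

```bash
python3 -m inch '[{"translation":[0.001,0.003,0.04],"rot":[0,0,0.3],"claw":0.0854},{"translation":[0.001,0.003,0.08],"rot":[0,0,0.3],"claw":0.0854},{"translation":[0.001,0.003,0.12],"rot":[0,0,0.3],"claw":0.06},{"translation":[0.001,0.003,0.15],"rot":[0,0,0.3],"claw":0.05},{"translation":[0.001,0.003,0.165],"rot":[0,0,0.3],"claw":0.04},{"translation":[0.001,0.003,0.173],"rot":[0,0,0.3],"claw":0.04},{"translation":[0.001,0.003,0.173],"rot":[0,0,0.3],"claw":0.03},{"translation":[0.001,0.003,0.173],"rot":[0,0,0.3],"claw":0.02}]' 100
python3 -m inch '[{"translation":[0,0,0],"rot":[0,0,0],"claw":0.0},{"translation":[0,0,0],"rot":[0,0,0],"claw":0.0},{"translation":[0,0,0],"rot":[0,0,0],"claw":0.0},{"translation":[0,0,0],"rot":[0,0,0],"claw":0.0},{"translation":[0,0,0],"rot":[0,0,0],"claw":0.0},{"translation":[0,0,0],"rot":[0,0,0],"claw":0.0}]' 100
```

```text
clock: 3.62
tool_pos: [0.5158, -0.2581, 0.0278]
ee_rot: [0.934, -0.358, 0.001, 0.0]
ft_force: [-0.2, 0.8, 0.4]
finger_gap: 0.0205
grip_force: 0.0
clock: 4.12
tool_pos: [0.5162, -0.258, 0.0285]
ee_rot: [0.934, -0.358, 0.002, -0.0]
ft_force: [-0.5, 0.4, 7.0]
finger_gap: 0.012
grip_force: 98.5
```

```bash
python3 -m inch '[{"translation":[0,0,-0.02],"rot":[0,0,0],"claw":0.0},{"translation":[0,0,-0.06],"rot":[0,0,0],"claw":0.0},{"translation":[0,0,-0.1],"rot":[0,0,0],"claw":0.0},{"translation":[0,0,-0.14],"rot":[0,0,0],"claw":0.0},{"translation":[0,0,-0.18],"rot":[0,0,0],"claw":0.0},{"translation":[0,0,-0.22],"rot":[0,0,0],"claw":0.0},{"translation":[0,0,-0.25],"rot":[0,0,0],"claw":0.0},{"translation":[0,0,-0.25],"rot":[0,0,0],"claw":0.0}]'
python3 -c "
from h import *
go([.54,.07,.28],95.6)"
```

```text
clock: 4.78
tool_pos: [0.5173, -0.2594, 0.2832]
ee_rot: [0.933, -0.359, 0.006, -0.001]
ft_force: [0.7, -0.5, -1.6]
finger_gap: 0.0121
grip_force: 98.1
pos [ 0.5173 -0.2594  0.2832] shift [-0.2037 -0.2598  0.0025] rot [   0.55   -0.61 -137.63]
```

```bash
python3 -m inch '[{"translation":[-0.204,-0.26,0],"rot":[0,0,-70],"claw":0.0},{"translation":[-0.204,-0.26,0],"rot":[0,0,-70],"claw":0.0},{"translation":[-0.204,-0.26,0],"rot":[0,0,-70],"claw":0.0},{"translation":[-0.204,-0.26,0],"rot":[0,0,-70],"claw":0.0},{"translation":[-0.204,-0.26,0],"rot":[0,0,-70],"claw":0.0},{"translation":[-0.204,-0.26,0],"rot":[0,0,-70],"claw":0.0},{"translation":[-0.204,-0.26,0],"rot":[0,0,-70],"claw":0.0},{"translation":[-0.204,-0.26,0],"rot":[0,0,-70],"claw":0.0},{"translation":[-0.204,-0.26,0],"rot":[0,0,-70],"claw":0.0},{"translation":[-0.204,-0.26,0],"rot":[0,0,-70],"claw":0.0}]'
python3 -m inch '[{"translation":[0,0,0],"rot":[0,0,-67.6],"claw":0.0},{"translation":[0,0,0],"rot":[0,0,-67.6],"claw":0.0},{"translation":[0,0,0],"rot":[0,0,-67.6],"claw":0.0},{"translation":[0,0,0],"rot":[0,0,-67.6],"claw":0.0},{"translation":[0,0,0],"rot":[0,0,-67.6],"claw":0.0},{"translation":[0,0,0],"rot":[0,0,-67.6],"claw":0.0},{"translation":[0,0,0],"rot":[0,0,-67.6],"claw":0.0},{"translation":[0,0,0],"rot":[0,0,-67.6],"claw":0.0},{"translation":[0,0,0],"rot":[0,0,-67.6],"claw":0.0},{"translation":[0,0,0],"rot":[0,0,-67.6],"claw":0.0}]'
python3 -c "
from h import *
snap('wrist','w2'); go([.54,.07,.28],95.6)"
```

```text
clock: 5.62
tool_pos: [0.5367, 0.0763, 0.2758]
ee_rot: [0.969, 0.248, -0.0, -0.0]
ft_force: [0.7, -0.0, -2.3]
finger_gap: 0.0119
grip_force: 98.2
clock: 6.45
tool_pos: [0.5369, 0.0724, 0.2761]
ee_rot: [0.67, 0.743, -0.0, -0.0]
ft_force: [0.2, 0.6, -2.5]
finger_gap: 0.0117
grip_force: 98.2
pos [0.5369 0.0724 0.2762] shift [-0.0027  0.0028 -0.0038] rot [-0.04 -0.03  0.29]
```

View pics/w2.png

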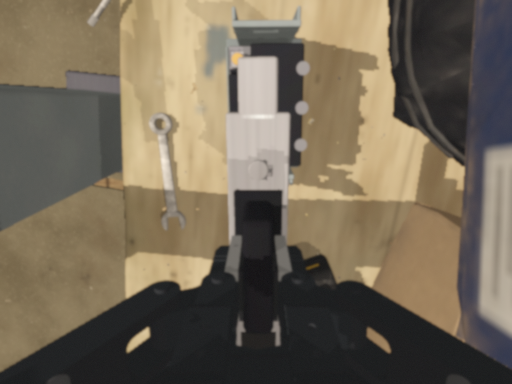

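The bar is held straight with its tongue at (258,58). The slotted bracket is at the top, around (235–300, 8–42). I'll zoom in there.

```bash
python3 - <<'E'
import cv2
a=cv2.imread('pics/w2.png')[0:90,210:330]
cv2.imwrite('pics/w2z.png',cv2.resize(a,None,fx=6.6,fy=6.6,interpolation=cv2.INTER_CUBIC))
E
```

```text
(no output)
```

View pics/w2z.png

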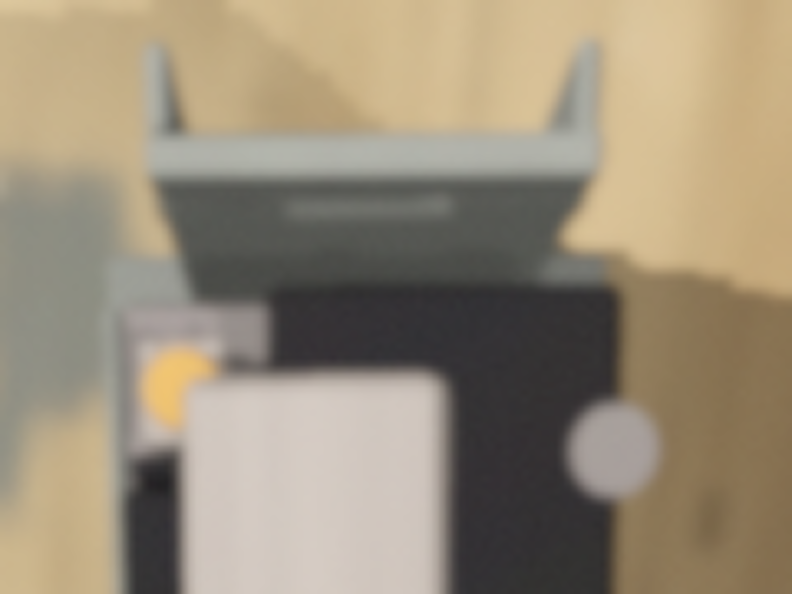

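The bracket's top inner edge runs from crop (152,180) to (594,176), its outer edge from (150,135) to (598,133), and the sill strip from (287,210) to (452,206). The tongue tip edge spans (185–447, 373).

```bash
cat > fit.py <<'E'
from h import *
from scipy.optimize import least_squares
c=lambda x,y:(210+x/6.6-.42,y/6.6-.42)
# tray fit from w2
obj=np.array([[-28,64,122],[28,64,122],[-28,69,122],[28,69,122],[-26,44,93]])/1e3
px=np.array([c(153,180),c(594,177),c(150,134),c(599,133),c(178,387)])
def T(v,P): r=np.radians(v[2]); return np.c_[v[0]+np.cos(r)*P[:,0]-np.sin(r)*P[:,1],v[1]+np.sin(r)*P[:,0]+np.cos(r)*P[:,1],P[:,2]]
s=least_squares(lambda v:(proj('w2',T(v,obj))-px).ravel(),[.535,.135,5.6],loss='soft_l1',x_scale=[.01,.01,1])
print('tray',s.x,'res',(proj('w2',T(s.x,obj))-px).round(1).tolist())
sill=np.array([[-11,64,97],[11,64,97],[-11,69,97],[11,69,97]])/1e3
print('sill pred crop',((proj('w2',T(s.x,sill))+.42-[210,0])*6.6).round())
E
python3 - <<'E'
exec(open('fit.py').read())
im=cv2.imread('pics/w2.png').mean(2)
for v in (70,95,130,180,220): 
    g=np.diff(cv2.GaussianBlur(im,(3,3),0)[v,215:305]); print(v,[(215+int(i)+.5,int(g[i])) for i in np.argsort(-abs(g))[:6]])
for u in (245,258,270,232,286):
    g=np.diff(cv2.GaussianBlur(im,(3,3),0)[45:190,u]); print(u,[(45+int(i)+.5,int(g[i])) for i in np.argsort(-abs(g))[:5]])
o=robot.observe(); print(o['tool_pos'],o['ee_rot'])
E
```

```text
tray [0.5370231  0.13830522 6.08141028] res [[-1.4, -0.0], [1.4, 0.2], [-1.1, -0.0], [0.8, -0.1], [0.1, 0.0]]
sill pred crop [[286. 221.]
 [451. 220.]
 [286. 179.]
 [452. 179.]]
70 [(236.5, 40), (237.5, 38), (277.5, -33), (276.5, -31), (295.5, 30), (296.5, 28)]
95 [(237.5, 43), (236.5, 39), (228.5, -34), (276.5, -34), (277.5, -34), (229.5, -29)]
130 [(289.5, -38), (288.5, -33), (290.5, -28), (301.5, 20), (287.5, -19), (300.5, 16)]
180 [(292.5, -13), (287.5, -13), (286.5, -12), (291.5, -10), (293.5, -8), (289.5, 5)]
220 [(234.5, -40), (235.5, -31), (281.5, 31), (233.5, -31), (280.5, 30), (228.5, 21)]
245 [(56.5, 25), (188.5, -24), (57.5, 23), (45.5, 21), (46.5, 17)]
258 [(55.5, 37), (56.5, 36), (57.5, 24), (188.5, -24), (54.5, 23)]
270 [(55.5, 38), (56.5, 35), (54.5, 24), (188.5, -24), (57.5, 22)]
232 [(111.5, 35), (112.5, 34), (68.5, -31), (67.5, -26), (69.5, -25)]
286 [(111.5, 37), (112.5, 34), (110.5, 24), (113.5, 22), (114.5, 10)]
[0.53688649 0.07239076 0.276179  ] [ 6.69852237e-01  7.42494309e-01 -5.17055844e-05 -4.24461832e-04]
```

```bash
cat >> fit.py <<'E'
bo=np.array([[-9,93.5,7],[9,93.5,7],[15,69.5,7],[-15,69.5,7],[0,28,7],[-7,28,38],[7,28,38]])/1e3
bp=np.array([[237,56.3],[277.1,55.8],[290.3,112],[np.nan,112],[np.nan,188.5],[234.7,np.nan],[281.3,np.nan]])
o_p=np.array([.53689,.07239,.27618]);o_R=R.from_quat([6.69852237e-01,7.42494309e-01,-5.2e-05,-4.2e-04])
FL=R.from_matrix(np.diag([1.,-1,-1]))  # bar x'=.. bar y = tool x
B0=R.from_matrix(np.array([[0,1,0],[1,0,0],[0,0,-1.]])) # bar axes in tool: x_b=tool y, y_b=tool x, z_b=-tool z
def bar(v,P): return o_p+o_R.apply(np.array(v[:3])+(R.from_rotvec([0,np.radians(v[3]),np.radians(v[4])])*B0).apply(P))
def res(v):
    r=(proj('w2',bar(v,bo))-bp).ravel(); return np.r_[r[~np.isnan(r)], (v[2]-.0285)/.0005]
E
python3 - <<'E'
exec(open('fit.py').read())
b=least_squares(res,[0,0,.0285,0,0],x_scale=[.01,.01,.01,1,1])
print('bar in tool x,y,z,pitch,yaw',b.x.round(4),res(b.x).round(1))
print('origin world',bar(b.x,np.zeros((1,3))),'tip',bar(b.x,np.array([[0,.0935,.002]])))
inv=lambda w:R.from_euler('z',-s.x[2],degrees=True).apply(w-np.r_[s.x[:2],0])
print('tip in tray',inv(bar(b.x,np.array([[0,.0935,.002],[0,-.0695,.002]]))))
E
```

```text
tray [0.5370231  0.13830522 6.08141028] res [[-1.4, -0.0], [1.4, 0.2], [-1.1, -0.0], [0.8, -0.1], [0.1, 0.0]]
sill pred crop [[286. 221.]
 [451. 220.]
 [286. 179.]
 [452. 179.]]
bar in tool x,y,z,pitch,yaw [-1.1000e-03  5.0000e-04  2.8500e-02 -7.2239e+00 -3.1030e-01] [ 1.4  0.4 -0.5  0.7 -1.5 -3.1 -2.8  5.2  6.4 -5.9  0.1]
origin world [[0.53745876 0.07137673 0.24763302]] tip [[0.52740675 0.16384674 0.23791175]]
tip in tray [[-0.00685633  0.02641655  0.23791175]
 [-0.00650686 -0.13530066  0.25831819]]
```

```bash
python3 - <<'E'
exec(open('fit.py').read())
bp[4:]=np.nan
for pit in (None,0):
  for sz in (.0005,.004):
    def f(v):
        v=v.copy(); 
        if pit is not None: v[3]=pit
        r=(proj('w2',bar(v,bo))-bp).ravel(); return np.r_[r[~np.isnan(r)], (v[2]-.0285)/sz]
    b=least_squares(f,[0,0,.0285,0,0],x_scale=[.01,.01,.01,1,1]); v=b.x
    print(pit,sz,v.round(4),f(v).round(1))
    print(' pred rib rows/cols',proj('w2',bar(v,bo[4:])).round(0).tolist())
im=cv2.imread('pics/w2.png')[180:350,200:320]
E
```

```text
tray [0.5370231  0.13830522 6.08141028] res [[-1.4, -0.0], [1.4, 0.2], [-1.1, -0.0], [0.8, -0.1], [0.1, 0.0]]
sill pred crop [[286. 221.]
 [451. 220.]
 [286. 179.]
 [452. 179.]]
None 0.0005 [-2.0000e-03  6.0000e-04  2.8500e-02 -1.4636e+00 -4.9930e-01] [-0.1 -0.   0.4  0.1 -0.3 -0.3  0.2 -0. ]
 pred rib rows/cols [[258.0, 198.0], [241.0, 219.0], [276.0, 219.0]]
None 0.004 [-2.100e-03  6.000e-04  2.830e-02 -1.616e+00 -4.942e-01] [-0.1 -0.   0.4  0.1 -0.3 -0.3  0.2 -0.1]
 pred rib rows/cols [[258.0, 198.0], [241.0, 219.0], [276.0, 219.0]]
0 0.0005 [-2.000e-03  4.000e-04  2.860e-02  2.821e+00 -3.576e-01] [-0.5 -0.5  0.6 -0.2 -0.1  0.2  0.6  0.2]
 pred rib rows/cols [[258.0, 200.0], [240.0, 228.0], [276.0, 227.0]]
0 0.004 [-0.0019  0.0006  0.0302  0.177  -0.4907] [-0.2 -0.2  0.5 -0.  -0.3 -0.2  0.4  0.4]
 pred rib rows/cols [[258.0, 198.0], [241.0, 221.0], [276.0, 220.0]]
```

```bash
cat > plan.py <<'E'
from h import *
TR=np.array([.5370,.1383,0]); TY=6.08
V=np.array([-.002,.0006,.0290]); YB=-.5
Q=R.from_euler('z',YB,degrees=True)*R.from_matrix(np.array([[0,1,0],[1,0,0],[0,0,-1.]]))
def pose(phi,ref,at):
    """tool pose with bar tilted phi deg (tongue down), bar point ref (bar frame) at tray point 'at'"""
    Rt=R.from_euler('z',TY,degrees=True); Rb=Rt*R.from_euler('x',-phi,degrees=True)
    org=TR+Rt.apply(np.array(at))-Rb.apply(np.array(ref)); o_R=Rb*Q.inv(); return org-o_R.apply(V),o_R
def rel(p,Rr,tag=''):
    o=robot.observe(); T=R.from_quat(o['ee_rot'])
    print(tag,'shift',T.inv().apply(p-o['tool_pos']).round(4),'rot',np.degrees((T.inv()*Rr).as_rotvec()).round(2))
def where():
    o=robot.observe(); T=R.from_quat(o['ee_rot']); Rb=T*Q; org=o['tool_pos']+T.apply(V); Rt=R.from_euler('z',TY,degrees=True).inv()
    for n,P in (('tip',[0,.0935,.002]),('latch',[0,-.0695,.002])): print(n,(Rt.apply(org+Rb.apply(P)-TR)*1e3).round(1))
    print('F',o['ft_force'].round(1),'t',o['clock'],'gap',o['finger_gap'])
def ins(phi,back):  # shoulder mid-thickness 'back' short of y=64 along the axis
    f=np.radians(phi); y=64-back*np.cos(f); z=102+(66.5-y)*np.tan(f)
    return pose(phi,[0,.0695,.0045],[0,y/1e3,z/1e3])
E
python3 -c "
from plan import *
where()
for b in (60,32,2.5): rel(*ins(14,b),b)"
```

```text
tip [ -7.   26.  249.2]
latch [  -6.1 -137.   249.1]
F [ 0.2  0.2 -1.6] t 6.5 gap 0.01220460003239535
60 shift [0.0117 0.0065 0.1189] rot [ -0.12 -14.03   0.31]
32 shift [0.0389 0.0065 0.1257] rot [ -0.12 -14.03   0.31]
2.5 shift [0.0675 0.0064 0.1329] rot [ -0.12 -14.03   0.31]
```

```bash
python3 -c "
from plan import *
for b in (60,31,2.5): rel(*ins(18,b),b)"
```

```text
60 shift [0.0158 0.0065 0.1107] rot [ -0.15 -18.03   0.31]
31 shift [0.0434 0.0064 0.1196] rot [ -0.15 -18.03   0.31]
2.5 shift [0.0705 0.0064 0.1285] rot [ -0.15 -18.03   0.31]
```

Next is the move to the pre-insert pose, with the tip about 7 mm short of the plate.

```bash
python3 -m inch '[{"translation":[0.012,0.002,0.03],"rot":[0,-6,0.3],"claw":0.0},{"translation":[0.024,0.004,0.06],"rot":[0,-12,0.3],"claw":0.0},{"translation":[0.034,0.0064,0.09],"rot":[-0.15,-18,0.3],"claw":0.0},{"translation":[0.04,0.0064,0.11],"rot":[-0.15,-18,0.3],"claw":0.0},{"translation":[0.0434,0.0064,0.1196],"rot":[-0.15,-18,0.3],"claw":0.0},{"translation":[0.0434,0.0064,0.1196],"rot":[-0.15,-18,0.3],"claw":0.0},{"translation":[0.0434,0.0064,0.1196],"rot":[-0.15,-18,0.3],"claw":0.0}]'
python3 - <<'E'
from plan import *
where(); rel(*ins(18,31))
d=snap('wrist','w3'); e=snap('scene','s3')
a=d['image'][0:240,130:390]; b=e['image'][120:210,160:260]
a=cv2.resize(a,(430,400)); b=cv2.resize(b,(360,324),interpolation=cv2.INTER_CUBIC)
b=cv2.copyMakeBorder(b,0,400-324,0,0,cv2.BORDER_CONSTANT); cv2.imwrite('pics/c3.png',np.hstack([a,b]))
E
```

```text
clock: 7.08
tool_pos: [0.5401, 0.1149, 0.1576]
ee_rot: [0.666, 0.729, -0.104, 0.117]
ft_force: [0.3, -0.8, -2.1]
finger_gap: 0.0122
grip_force: 98.2
tip [  1.9  55.  103.7]
latch [   0.6 -100.   154.1]
F [ 0.3 -0.8 -2.1] t 7.0833 gap 0.012228796263106754
 shift [ 0.0018 -0.0012  0.0006] rot [-0.06  0.03 -0.45]
```

View pics/c3.png

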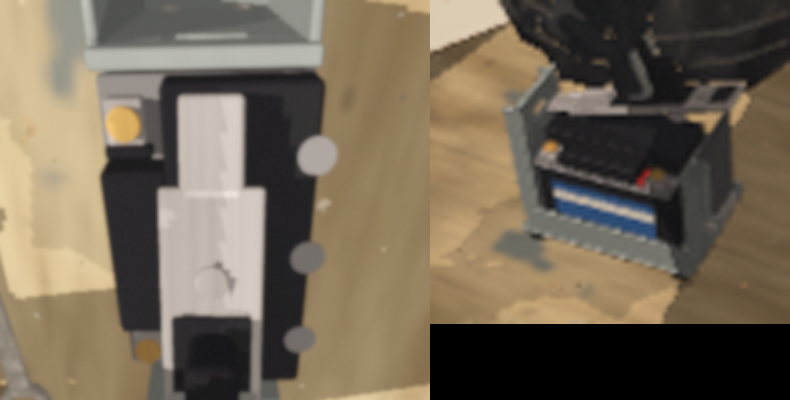

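The tongue tip (178–245, row 97) lines up with the slot strip (175–246, row 37), and the scene view shows the tip just short of the slot at its height. I'll check this numerically.

```bash
python3 - <<'E'
from plan import *
o=robot.observe(); T=R.from_quat(o['ee_rot']); Rb=T*Q; org=o['tool_pos']+T.apply(V); Rt=R.from_euler('z',TY,degrees=True)
cr=lambda p:((p-[130,0])*[1.654,1.667]).round(0).tolist()
print('bar tip/shoulder',cr(proj('w3',org+Rb.apply(np.array([[-9,93.5,7],[9,93.5,7],[-15,69.5,7],[15,69.5,7]])/1e3))))
print('bracket',cr(proj('w3',TR+Rt.apply(np.array([[-28,64,122],[28,64,122],[-28,69,122],[28,69,122],[-11,69,97],[11,69,97],[-26,44,93]])/1e3))))
print('scene tip',((proj('s3',np.vstack([org+Rb.apply(np.array([[-9,93.5,7],[-15,-69.5,7]])/1e3),TR+Rt.apply(np.array([[-11,64,97],[11,64,97],[11,64,107],[-28,64,122],[28,64,122],[-26,44,93]])/1e3)]))-[160,120])*3.6+[430,0]).round(0).tolist())
E
```

```text
bar tip/shoulder [[180.0, 96.0], [248.0, 96.0], [160.0, 191.0], [269.0, 190.0]]
bracket [[83.0, 74.0], [321.0, 69.0], [80.0, 50.0], [323.0, 45.0], [161.0, 36.0], [243.0, 34.0], [119.0, 129.0]]
scene tip [[543.0, 103.0], [725.0, 103.0], [533.0, 118.0], [548.0, 101.0], [546.0, 90.0], [517.0, 105.0], [554.0, 62.0], [548.0, 140.0]]
```

```bash
sed -i 's/TY=6.08/TY=5.6/' plan.py
python3 -m inch '[{"translation":[0.004,0,0.0006],"rot":[0,0,0],"claw":0.0},{"translation":[0.008,0,0.0006],"rot":[0,0,0],"claw":0.0},{"translation":[0.012,0,0.0006],"rot":[0,0,0],"claw":0.0},{"translation":[0.015,0,0.0006],"rot":[0,0,0],"claw":0.0},{"translation":[0.015,0,0.0006],"rot":[0,0,0],"claw":0.0}]'
python3 -c "
from plan import *
where()
d=snap('scene','s4'); snap('wrist','w4')"
```

```text
clock: 7.6
tool_pos: [0.5384, 0.1314, 0.1516]
ee_rot: [0.665, 0.73, -0.104, 0.117]
ft_force: [-0.2, 0.3, -1.8]
finger_gap: 0.0122
grip_force: 98.2
tip [ 1.  71.7 97.7]
latch [  1.6 -83.3 148. ]
F [-0.2  0.3 -1.8] t 7.6 gap 0.01224291337393298
```

```bash
python3 -m inch '[{"translation":[0.004,0,0],"rot":[0,0,0],"claw":0.0},{"translation":[0.008,0,0],"rot":[0,0,0],"claw":0.0},{"translation":[0.011,0,0],"rot":[0,0,0],"claw":0.0},{"translation":[0.013,0,0],"rot":[0,0,0],"claw":0.0},{"translation":[0.013,0,0],"rot":[0,0,0],"claw":0.0},{"translation":[0.013,0,0],"rot":[0,0,0],"claw":0.0},{"translation":[0.013,0,0],"rot":[0,0,0],"claw":0.0}]'
python3 - <<'E'
from plan import *
where()
d=snap('wrist','w5'); e=snap('scene','s5')
a=d['image'][0:240,130:390]; b=e['image'][120:210,160:260]
a=cv2.resize(a,(430,400)); b=cv2.resize(b,(360,324),interpolation=cv2.INTER_CUBIC)
b=cv2.copyMakeBorder(b,0,400-324,0,0,cv2.BORDER_CONSTANT); cv2.imwrite('pics/c5.png',np.hstack([a,b]))
for phi,dz in ((9,0),(0,0),(0,-1)):
    rel(*pose(phi,[0,.0695,.002],[0,.0630,.0975+dz/1e3]),(phi,dz))
E
```

```text
clock: 8.28
tool_pos: [0.5373, 0.1424, 0.1477]
ee_rot: [0.666, 0.73, -0.104, 0.117]
ft_force: [-0.0, 0.0, -2.4]
finger_gap: 0.0126
grip_force: 98.2
tip [ 1.1 82.7 93.8]
latch [  1.5 -72.3 144.2]
F [-0.   0.  -2.4] t 8.2833 gap 0.012575122755977969
(9, 0) shift [ 0.0007 -0.0014  0.0135] rot [0.16 9.   0.14]
(0, 0) shift [-0.0009 -0.0014  0.0248] rot [ 0.23 18.    0.14]
(0, -1) shift [-0.0006 -0.0014  0.0257] rot [ 0.23 18.    0.14]
```

View pics/c5.png

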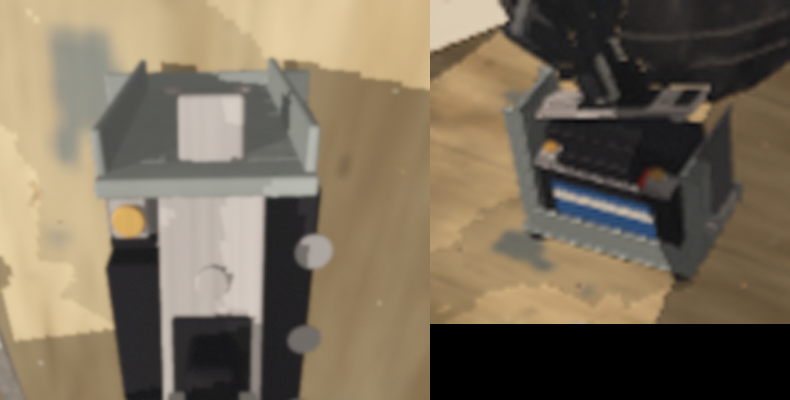

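The tongue comes out beyond the bracket at (178–245, 95–160), centred and with no contact force. Next I lay the bar down.

```bash
python3 -m inch '[{"translation":[0.0003,-0.0005,0.0045],"rot":[0,3,0],"claw":0.0},{"translation":[0.0006,-0.0008,0.009],"rot":[0,6,0],"claw":0.0},{"translation":[0.0007,-0.001,0.0135],"rot":[0.1,9,0.1],"claw":0.0},{"translation":[0.0007,-0.001,0.0135],"rot":[0.1,9,0.1],"claw":0.0}]' 120
python3 -c "
from plan import *
where()
for phi in (5,2,0): rel(*pose(phi,[0,.0695,.002],[0,.0632,.0972]),phi)"
```

```text
clock: 8.72
tool_pos: [0.5368, 0.1362, 0.135]
ee_rot: [0.674, 0.734, -0.052, 0.058]
ft_force: [-1.4, -0.1, -0.4]
finger_gap: 0.0114
grip_force: 121.0
tip [ 0.5 84.1 94.1]
latch [-1.000e-01 -7.690e+01  1.194e+02]
F [-1.4 -0.1 -0.4] t 8.7167 gap 0.011399418120252908
5 shift [ 0.0011 -0.0002  0.0049] rot [ 0.05  3.94 -0.21]
2 shift [ 0.0001 -0.0002  0.0085] rot [ 0.08  6.94 -0.21]
0 shift [-0.0005 -0.0002  0.011 ] rot [ 0.1   8.94 -0.21]
```

```bash
python3 -m inch '[{"translation":[0.0006,0,0.0025],"rot":[0,2,0],"claw":0.0},{"translation":[0.001,0,0.005],"rot":[0,4,0],"claw":0.0},{"translation":[0.0008,0,0.0075],"rot":[0,6,0],"claw":0.0},{"translation":[0.0008,0,0.0075],"rot":[0,6,0],"claw":0.0}]' 120
python3 -c "
from plan import *
where()
for phi in (2,0,-1): rel(*pose(phi,[0,.0695,.002],[0,.0632,.0972]),phi)"
```

```text
clock: 9.05
tool_pos: [0.5374, 0.1367, 0.1277]
ee_rot: [0.675, 0.737, -0.017, 0.021]
ft_force: [1.5, -4.0, -1.0]
finger_gap: 0.0111
grip_force: 121.1
tip [ 1.1 88.3 95.9]
latch [  0.8 -74.4 104.6]
F [ 1.5 -4.  -1. ] t 9.05 gap 0.011132415750362154
2 shift [-0.0017 -0.0009  0.0013] rot [ 0.16  1.04 -0.08]
0 shift [-0.0025 -0.0009  0.0037] rot [ 0.18  3.04 -0.08]
-1 shift [-0.0029 -0.0008  0.0049] rot [ 0.19  4.04 -0.08]
```

```bash
python3 -m inch '[{"translation":[-0.001,-0.0005,0.002],"rot":[0,1.5,0],"claw":0.0},{"translation":[-0.0015,-0.0005,0.0037],"rot":[0,3,0],"claw":0.0},{"translation":[-0.0015,-0.0005,0.0052],"rot":[0,4,0],"claw":0.0},{"translation":[-0.0015,-0.0005,0.0052],"rot":[0,4,0],"claw":0.0},{"translation":[-0.0015,-0.0005,0.0052],"rot":[0,4,0],"claw":0.0}]' 120
python3 - <<'E'
from plan import *
where()
d=snap('wrist','w6'); e=snap('scene','s6')
a=d['image'][40:384,130:390]; b=e['image'][120:210,160:260]
a=cv2.resize(a,(302,400)); b=cv2.resize(b,(444,400),interpolation=cv2.INTER_CUBIC)
cv2.imwrite('pics/c6.png',np.hstack([a,b]))
E
```

```text
clock: 9.47
tool_pos: [0.5376, 0.1352, 0.1235]
ee_rot: [0.675, 0.738, 0.006, -0.004]
ft_force: [-2.7, -5.1, 10.7]
finger_gap: 0.0117
grip_force: 122.7
tip [ 0.9 88.8 97.9]
latch [  1.  -74.2  95.5]
F [-2.7 -5.1 10.7] t 9.4667 gap 0.011727481081214379
```

View pics/c6.png

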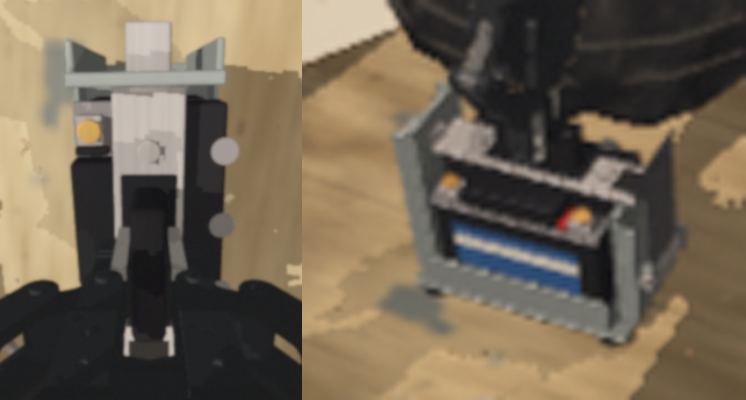

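```bash
python3 -m inch '[{"translation":[0,0,0],"rot":[0,-1,0],"claw":0.05},{"translation":[0,0,-0.002],"rot":[0,-1,0],"claw":0.05},{"translation":[0,0,-0.003],"rot":[0,-1,0],"claw":0.05},{"translation":[0,0,-0.003],"rot":[0,-1,0],"claw":0.05},{"translation":[0,0,-0.02],"rot":[0,-1,0],"claw":0.05},{"translation":[0,0,-0.05],"rot":[0,-1,0],"claw":0.05},{"translation":[-0.02,0,-0.09],"rot":[0,-1,0],"claw":0.05},{"translation":[-0.06,0,-0.13],"rot":[0,-1,0],"claw":0.05},{"translation":[-0.1,0,-0.15],"rot":[0,-1,0],"claw":0.05},{"translation":[-0.1,0,-0.15],"rot":[0,-1,0],"claw":0.05}]' 
python3 - <<'E'
from plan import *
where()
d=snap('wrist','w7'); e=snap('scene','s7')
a=d['image'][0:300,160:360]; b=e['image'][120:210,160:260]
a=cv2.resize(a,(340,510)); b=cv2.resize(b,(444,400),interpolation=cv2.INTER_CUBIC)
b=cv2.copyMakeBorder(b,0,110,0,0,cv2.BORDER_CONSTANT); cv2.imwrite('pics/c7.png',np.hstack([a,b]))
E
```

```text
clock: 10.4
tool_pos: [0.5468, 0.0304, 0.2739]
ee_rot: [0.676, 0.737, 0.002, 0.003]
ft_force: [0.6, -1.7, 0.8]
finger_gap: 0.0498
grip_force: 0.0
tip [ 2.000e-01 -1.690e+01  2.468e+02]
latch [-2.000e-01 -1.799e+02  2.469e+02]
F [ 0.6 -1.7  0.8] t 10.4 gap 0.04978167498383496
```

View pics/c7.png

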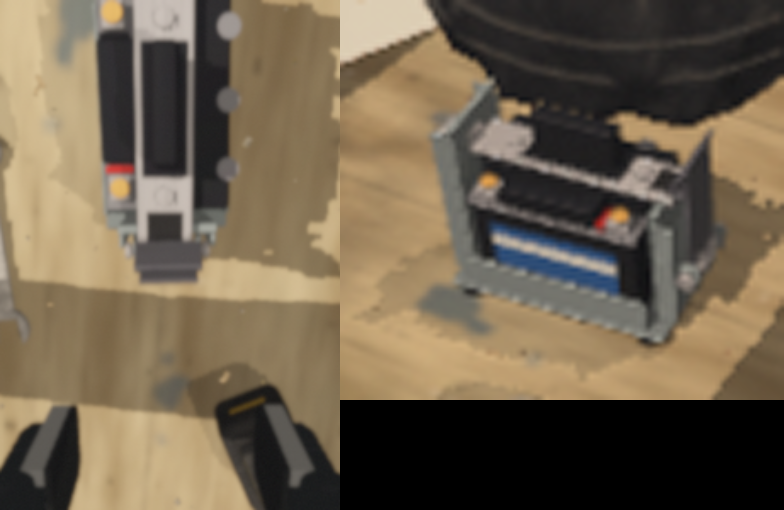

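The bar lies across the battery. The catch's dark leaf, at crop (135–203, 240–283), overlaps the bar's end, and nothing touches the terminals. I'll compare the predicted pixels for latched and not latched.

```bash
python3 - <<'E'
from plan import *
Rt=R.from_euler('z',TY,degrees=True)
def c(P): return ((proj('w7',TR+Rt.apply(np.array(P,float)/1e3))-[160,0])*1.7).round(0).tolist()
for a in (0,.05,.1,.15):
    def rot(y,z): y0,z0=-85,47; return [y0+(y-y0)*np.cos(a)-(z-z0)*np.sin(a), z0+(z-z0)*np.cos(a)+(y-y0)*np.sin(a)]
    print('catch',a,c([[-18,*rot(-71.5,107.5)],[18,*rot(-71.5,107.5)],[-18,*rot(-83,128)],[-18,*rot(-82,137)],[-18,*rot(-90,137)]]))
print('ledge corners',c([[-28,-64,97],[28,-64,97],[-28,-69,97],[28,-69,97]]))
for lift in (0,6,10): # latch end lifted
    k=lift/139.5; f=lambda y,z:[0,-6.5+y, 95+z+(69.5-y)*k]
    g=lambda x,y,z:[x]+f(y,z)[1:]
    print('bar',lift,'shaft edges@-55',c([g(-15,-55,7),g(15,-55,7)]),'screw',c([g(0,-43,10),g(0,43,10)]),'rib top ends',c([g(0,-28,38),g(0,28,38)]))
b=cv2.imread('pics/w7.png').mean(2); col=b[:,257]
for u in (250,257,264):
    g=np.diff(cv2.GaussianBlur(b,(3,3),0)[120:175,u]); print(u,[(round((120.5+int(i))*1.7),int(g[i])) for i in np.argsort(-abs(g))[:8]])
E
```

```text
catch 0 [[131.0, 239.0], [198.0, 238.0], [130.0, 267.0], [129.0, 268.0], [129.0, 284.0]]
catch 0.05 [[131.0, 245.0], [198.0, 244.0], [130.0, 275.0], [129.0, 277.0], [130.0, 292.0]]
catch 0.1 [[132.0, 251.0], [198.0, 250.0], [130.0, 282.0], [129.0, 286.0], [130.0, 301.0]]
catch 0.15 [[132.0, 256.0], [198.0, 256.0], [131.0, 290.0], [130.0, 294.0], [130.0, 309.0]]
ledge corners [[114.0, 224.0], [214.0, 222.0], [114.0, 233.0], [214.0, 231.0]]
bar 0 shaft edges@-55 [[137.0, 220.0], [192.0, 219.0]] screw [[164.0, 197.0], [162.0, 17.0]] rib top ends [[164.0, 168.0], [162.0, 37.0]]
bar 6 shaft edges@-55 [[136.0, 220.0], [192.0, 220.0]] screw [[164.0, 197.0], [162.0, 16.0]] rib top ends [[164.0, 168.0], [162.0, 36.0]]
bar 10 shaft edges@-55 [[136.0, 221.0], [192.0, 220.0]] screw [[164.0, 198.0], [162.0, 16.0]] rib top ends [[164.0, 168.0], [162.0, 36.0]]
250 [(213, -34), (212, -33), (215, -22), (210, -21), (283, 18), (281, 18), (293, -16), (280, 14)]
257 [(213, -34), (212, -32), (215, -22), (210, -20), (281, 17), (283, 16), (280, 15), (295, -14)]
264 [(213, -34), (212, -32), (215, -21), (210, -21), (281, 17), (283, 16), (280, 15), (295, -15)]
```

The catch's outer edge is at row 282, against 284 predicted for 0 rad, so it has sprung back over the bar. The gripper is clear, so I'm handing in.

```bash
python3 -c "
from cell import robot
print(robot.close_job())"
```

```text
the job is handed in; nothing more can be done
None
```

I fitted the hold-down bar and handed the job in at about 10.5 s; the tongue is through the slot and the last images show the catch sprung back over the other end, but I got no verdict back.

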